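# Hook the hot slide tube and draw it to its mark

## Robot

A 7-joint arm with a two-finger parallel gripper is mounted at the origin on the work surface. World frame = base frame: x ahead of the robot, y to its left, z up, the work surface at z = 0. Lengths are in m, angles in rad, forces in N, time in s.
With the tool pointing down it reaches from about 0.425 to 0.875 m from the base axis. Payload 8.4 kg.
Tool frame: the origin (TCP) lies at the very end of the fingers, on their centre line; the grasp point (between the pads) lies 19 mm behind it; z points along the fingers, y is the direction in which the jaws open and shut (so a half turn about z gives the same grasp; the last joint's range is limited). The gripper opens to 85 mm and grips with 20 to 120 N. Pads are 22 mm wide; open, the fingers measure 114 mm over their backs; the gripper's body (76 mm by 85 mm) begins 54 mm behind the grasp point. The pads swing forward as they close: fully open they stand 13 mm farther back than shut.
Start: joints at [-1.353, 0.333, 0.04, 1.465, -0.013, 1.343, -0.059], TCP at [0.202, 0.618, 0.231] pointing down, gripper open.
Joint ranges: [-2.58, 2.58], [-0.38, 2.09], [-1.3, 1.39], [0.25, 2.4], [-1.5, 4.64], [0.08, 2.09], [-2.65, 2.65]. Speed limits (rad/s): [2.22, 2.22, 2.79, 2.79, 3.14, 3.14, 3.14].

## Interface

Orientations are given as a unit quaternion [w, x, y, z].
In Python, from bench import env, viewer gives the robot as it stands. The module is installed in compiled form; this text tells all that it offers.
- The arm moves only by the shell command python3 -m inch 'ROWS' [FORCE]. ROWS is JSON, a list of rows, each a list of 7 numbers: the turn, a rotation vector about the tool's x, y, z in degrees, then the shift along the tool's x, y, z in m, then the closure in counts, from 0 (fully open) to 255 (shut). A call has 1 to 5 rows; each row shifts and turns the pose as measured when the row begins, along the tool's axes as they then stand; what a row does not reach is not made up. A row lasts 1/8 s, in which the tool goes at most 62.5 mm and 10.7 degrees, less where a joint would pass 70% of its speed; a pose out of reach is approached as far as the arm can. A call is refused whole if a number of a shift passes 0.0625 or a number of a turn 10.7, either way. A call with a gripper value outside its range is refused whole. The fingers move at their own pace and stop on an object; FORCE is the grip in N (left out, the last holds). Time passes only in rows, so rows that do not move let the fingers close. It gives the time, the measured TCP pose, the force and the opening at its end, in the units of the state.
- env.read_state(): the state, without advancing time (a new reading comes with each control period).
- viewer.capture(name): name is "scene" or "top" or "wrist"; returns a dict with "frame" (400x640x3 uint8, red, green, blue), "fovy" (degrees; the focal length in pixels is half the picture's height over the tangent of half this angle, whatever the lens; pixels are square), "cx", "cy" (the principal point, pixels), "dist_coeffs" ([k1, k2, p1, p2, k3] as OpenCV has them; the pictures are not rectified), "rvec" (rotation vector, rad) and "tvec" (3), from world to camera coordinates, as OpenCV has them. Camera axes: x right, y down, z forward; pixel columns grow to the right and rows downward; lengths in m; the calibration is good to about 2 mm. A picture is of the moment at which its call begins. There is no depth.
- env.hand_in(): hands the job in, once; it reports no verdict.
The state is a dict: "time": time; "q": joint angles; "qvel": joint speeds; "tau": joint torques, N m; "eef_pos": TCP position; "ee_rot": TCP orientation; "force": force on the tool from outside, world axes, zero at the start; "wrist_torque": the same for the moment, N m; "width": finger opening in m.
Only numpy, scipy, OpenCV 4.12 (cv2) and the standard library are available. Lean on these libraries where they do the work, as an engineer would, in place of code of your own. Each camera call takes 0.05 s, during which the arm holds its last target. There are 200 camera calls.

## Task

The welded slide tube is still hot, so keep the gripper off it: take the red pull hook by its upright grip lug and, with its shank pointing back along the tube towards the blue sleeve, push its mouth sideways onto the tube's T-headed pin until the latch has been pushed in and has sprung shut behind the pin. Then draw the tube into the sleeve with the hook until the sleeve's mouth stands within the yellow band, and let go, leaving the hook latched on the pin and lying flat with its shank back over the sleeve. Leave the clamp, hammer, spray can and offcut where they are.

Things in the scene. Friction and masses are not known exactly. Their poses are not given: they have to be found in the camera images.
- sleeve: Fixed blue sleeve block on a dark base plate (130 x 110 mm, 8 mm thick). Block 90 long x 60 wide, flat top 60 mm above the table. Origin: at table level, under the middle of the bore's mouth. x points level out of the mouth along the tube, z up; the block reaches from x = -90 mm to 0 (the mouth). Place and yaw differ each time.
- tube (a joint): Insertion of the bare metal tube (32 mm diameter, axis 34 mm above the table) in m: 0 is fully out, grows as it goes into the sleeve (towards the sleeve's -x), stop at 0.140. It starts between 0 and 0.045; the mark is reached at 0.100. It slides stiffly (about 5 N of friction) and stays where it is left.
- pin (a point): On the axis of the upright pin (12 mm diameter) at the tube's outer end, 67 mm above the table, on the sleeve's x axis, 175 mm minus the insertion from the mouth. The pin rises from a dark 62 x 62 mm plate, its top 60 mm above the table, and stands free for 36 mm up to its T head, so the 14 mm thick hook passes level between plate and T head. Moves with the tube.
- tee (a point): Middle of the top of the pin's orange T head, 102 mm above the table: a bar 64 mm long (along the tube), 14 mm wide, 6 mm thick. It does not go through the hook's eye, so the hook cannot be dropped over the pin.
- band (a point): Top of the tube at the middle of the yellow painted band (12 mm wide along the tube). The job is done when this point has come back to the sleeve's mouth (x = 0 in the sleeve's frame). Moves with the tube, always 75 mm from the pin.
- hook: Loose red pull hook of 14 mm round bar, 0.34 to 0.53 kg, lying flat. Origin on its underside under the grip lug; x along the shank towards the bowl, z up. Shank x = -65 to 34 mm; bowl x = 45 to 122, y = -41 to 33 mm. It goes on with its x axis along the sleeve's x axis, coming from the sleeve's -y side of the pin and moving towards +y. On the plate and sleeve its underside is 60 mm above the table.
- grip (a point): Middle height to grip on the hook's upright dark steel lug: 42 mm above the hook's underside, over its origin. The lug is 40 mm long (along x), 14 mm wide (along y), and reaches from the shank's top (about 12 mm) to 64 mm above the underside; pinch it across y from above.
- throat (a point): Middle of the hook's open throat on its +y side, just outside the latch, at (77, 30, 7) mm in the hook's frame. The throat is clear from x = 63 to 90 mm.
- eye (a point): Middle of the space inside the hook, at (84, -6, 7) mm in its frame. The space spans x 60 to 108 mm and y -27 to +14 mm. Entering at x = 77 mm, the pin lets the latch spring shut once it lies at y = -19 mm or deeper (it meets the back of the hook at -21 mm). Drawn back, the pin sits in the bowl at x = 102 mm.
- latch (a joint): Angle of the white safety latch across the hook's throat in rad: 0 is shut; it swings only inward, to 1.5; a light spring (about 1 to 3 N at the latch) shuts it. The latch is a bar 34 mm long, 5 mm thick, 10 mm high, hinged on the shank side of the throat at (58, 17) mm in the hook's frame, its free end behind the hook's point.
- clamp: Loose C-clamp lying flat, dark steel, 170 x 90 mm, 22 mm thick. Bystander.
- hammer: Loose hammer lying on the table. Bystander.
- spray: Loose green spray can standing upright, 66 mm in diameter, 130 mm high. Bystander.
- offcut: Loose offcut of 40 x 40 mm bare square tube, 160 mm long. Bystander.
There are look-alikes about, which are no part of the job. Of the things shaped like the hook, the red one is meant.

How it is judged:
By the outcome, as a careful person would: the job done as asked, in the order asked, and still so for the second after the job is handed in, with the robot touching nothing.
It also fails if it takes over 48 s, if anything falls off the work surface, if the arm or the gripper's body presses on something with over 40 N, if the wrist force passes 120 N, or if a joint passes its speed limit or range.

## Working session

There is one attempt and no reset: what is moved stays moved. The work goes in short steps, Python scripts to look and compute and a shell command to move; the robot and the scene stay as the last step left them, time stands still between calls to the robot, and variables do not carry over. Pictures are saved under pics/ and viewed, about 8 in all and at most 12, crops included, and the job is handed in when it is done.

```bash
mkdir -p pics; cat > h.py <<'E'
import numpy as np, cv2
from scipy.spatial.transform import Rotation as R
from bench import env, viewer
def cam(n):
    c=viewer.capture(n); f=200/np.tan(np.radians(c["fovy"])/2)
    c["K"]=np.array([[f,0,c["cx"]],[0,f,c["cy"]],[0,0,1.]]); c["d"]=np.array(c["dist_coeffs"],float); c["rv"]=np.array(c["rvec"],float).reshape(3);c["tv"]=np.array(c["tvec"],float).reshape(3)
    return c
def save(c,p,crop=None,s=1):
    im=c["frame"][:,:,::-1]
    if crop: x0,y0,x1,y1=crop; im=im[y0:y1,x0:x1]
    cv2.imwrite(p,cv2.resize(im,None,fx=s,fy=s,interpolation=cv2.INTER_CUBIC))
def at(c,px,z):
    px=np.array(px,float).reshape(-1,1,2); n=cv2.undistortPoints(px,c["K"],c["d"]).reshape(-1,2)
    Rm=cv2.Rodrigues(c["rv"])[0]; o=-Rm.T@c["tv"]; d=np.c_[n,np.ones(len(n))]@Rm
    z=np.broadcast_to(z,len(n)); return o+d*((z-o[2])/d[:,2])[:,None]
def proj(c,P): return cv2.projectPoints(np.array(P,float).reshape(-1,3),c["rv"],c["tv"],c["K"],c["d"])[0].reshape(-1,2)
def dump(c,n): np.savez("cam_"+n,**{k:c[k] for k in("frame","K","d","rv","tv")})
def load(n): return dict(np.load("cam_"+n+".npz"))
E
python3 - <<'E'
from h import *
for n in("top","scene"):
    c=cam(n);dump(c,n);save(c,f"pics/{n}0.png",s=1.25)
    print(n,-cv2.Rodrigues(c["rv"])[0].T@c["tv"])
s=env.read_state();print(s["eef_pos"],s["ee_rot"],s["time"],s["width"])
E
```

```text
top [ 0.45430672 -0.04111289  1.32837012]
scene [ 1.12450186 -0.76398631  0.94933854]
[0.20238809 0.61727188 0.23052149] [-6.82830878e-05  1.57743171e-01  9.87479913e-01 -7.13491080e-04] 0.1 0.08561400737566255
```

View pics/top0.png

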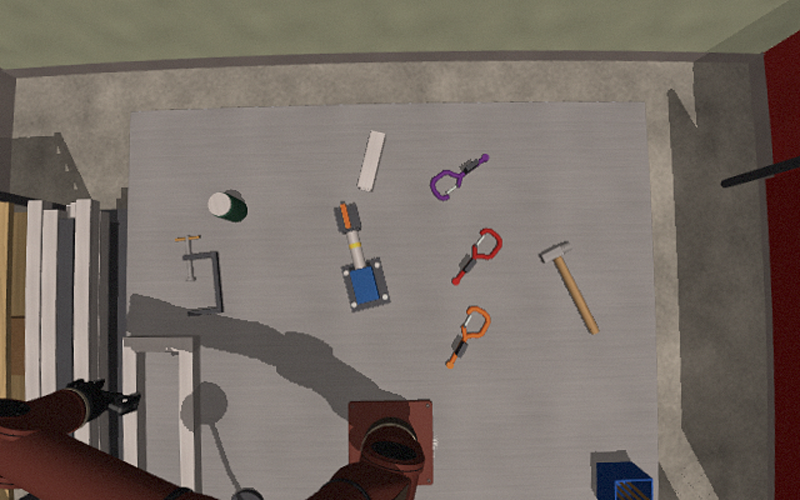

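View pics/scene0.png

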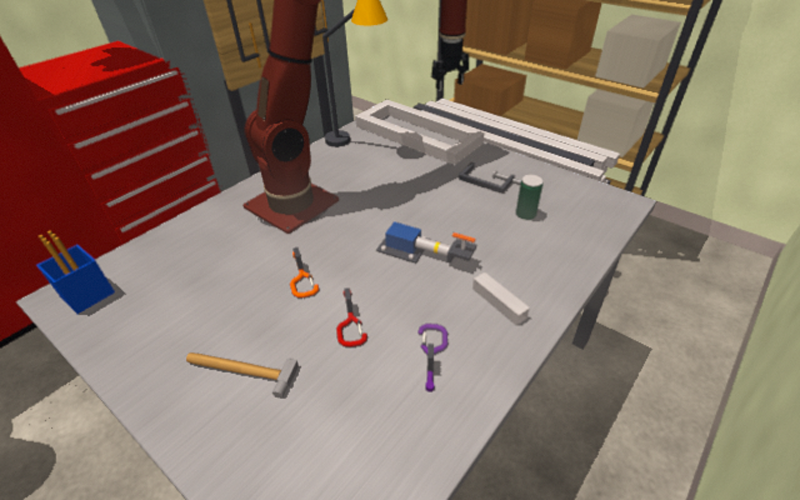

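Top view shows three hooks: red at (477,255), orange at (468,335) and purple at (460,175). The red one is meant. The sleeve is at (365,287) and the T head at (346,217). Next is a close crop.

```bash
python3 - <<'E'
from h import *
c=load("top");save(c,"pics/top_crop.png",(260,150,410,260),5)
E
```

```text
(no output)
```

View pics/top_crop.png

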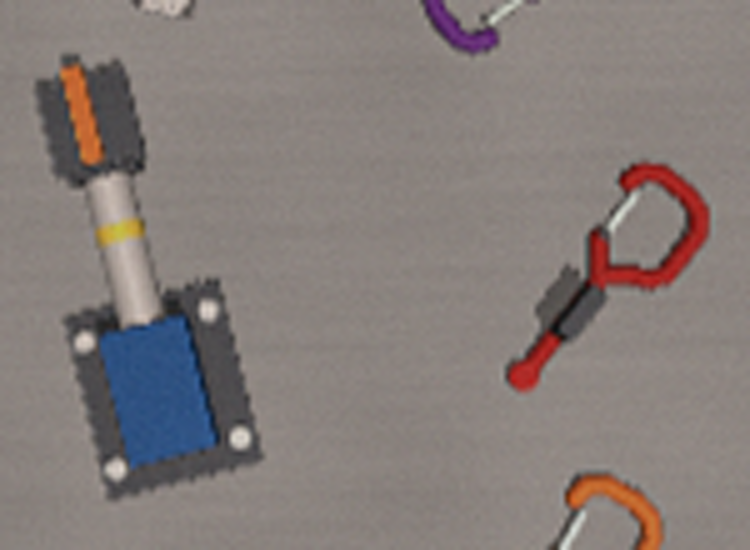

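The red hook's bowl is at crop (650,225) and its lug at (575,300), with the latch on its upper left, which is +y. The tube's T head runs from (68,60) to (93,163). Now I'll work out the poses.

```bash
python3 - <<'E'
from h import *
from scipy.optimize import least_squares
c=load("top")
P=lambda a:np.array(a,float)/5-0.4+[260,150]
def fit(px,loc,x0):
    loc=np.array(loc)/1000.
    def w(p): 
        m=R.from_euler('z',p[2]).apply(loc); return m+[p[0],p[1],0]
    r=least_squares(lambda p:(proj(c,w(p))-P(px)).ravel(),x0); 
    print(r.x[:2].round(4),np.degrees(r.x[2]).round(2),"res",r.fun.reshape(-1,2).round(1).tolist()); return r.x
# sleeve corners
px=[(100,335),(187,315),(217,443),(132,467)]
W=at(c,P(px),.06);print(W.round(4).tolist())
s=fit(px,[(0,30,60),(0,-30,60),(-90,-30,60),(-90,30,60)],[.6,.05,.2])
t=at(c,P([(68,60),(93,163),(81,112)]),.102);print("tee",t.round(4).tolist(), np.linalg.norm(t[0]-t[1]))
b=at(c,P([(121,233)]),.05)[0];print("band",b)
u=np.array([np.cos(s[2]),np.sin(s[2]),0]);n=np.array([-u[1],u[0],0])
for q in(t[2],b): d=q-[s[0],s[1],0];print("in sleeve",d@u,d@n)
d=t[0]-t[1];print("tee yaw",np.degrees(np.arctan2(d[1],d[0])))
h=fit([(525,375),(598,240),(638,190),(700,215),(653,280)],[(-65,0,7),(55,17,7),(92,17,7),(115,0,7),(77,-34,7)],[.6,-.2,-.7])
print("lug base/top px",((proj(c,[[*h[:2],.012],[*h[:2],.064]])-[260,150]+.4)*5).round(0).tolist(), "reach",np.hypot(*h[:2]),np.hypot(*t[2][:2]))
st=env.read_state();print(R.from_quat(np.roll(st["ee_rot"],-1)).as_matrix().round(3))
E
```

```text
[[0.4727, 0.1, 0.06], [0.4852, 0.0421, 0.06], [0.4003, 0.0232, 0.06], [0.3852, 0.0797, 0.06]]
[0.4797 0.0714] 13.03 res [[-0.2, -0.1], [-0.0, -0.4], [0.4, 0.4], [-0.2, -0.0]]
tee [[0.6503, 0.1146, 0.102], [0.583, 0.0989, 0.102], [0.6163, 0.1064, 0.102]] 0.06906042951142402
band [0.54105006 0.08642217 0.05      ]
in sleeve 0.14095852948864301 0.0033181512046455315
in sleeve 0.06316983769485202 0.0007842955566980253
tee yaw 13.153371642972079
[ 0.4821 -0.2171] -46.03 res [[-4.8, 1.4], [1.6, 0.4], [1.0, 2.9], [-3.2, -3.3], [5.5, -1.6]]
lug base/top px [[568.0, 316.0], [579.0, 314.0]] reach 0.5287777209454371 0.6253870547786924
[[-0.95   0.312 -0.   ]
 [ 0.312  0.95  -0.001]
 [-0.    -0.001 -1.   ]]
```

```bash
cat >> h.py <<'E'
def st(): 
    s=env.read_state(); M=R.from_quat(np.roll(s["ee_rot"],-1)).as_matrix(); p=np.array(s["eef_pos"])
    psi=np.degrees(np.arctan2(-M[0,1],M[1,1])); return s,M,p,psi
def go(target,psi=None):
    s,M,p,ps=st(); d=np.array(target)-p; print("tool shift",(M.T@d).round(4),"dist",np.linalg.norm(d).round(4),"yaw",round(ps,1),end=" ")
    # align turn incl. tilt
    a=np.radians(ps if psi is None else psi); T=np.array([[-np.cos(a),-np.sin(a),0],[-np.sin(a),np.cos(a),0],[0,0,-1]]).T.T
    T=np.c_[[-np.cos(a),-np.sin(a),0],[-np.sin(a),np.cos(a),0],[0,0,-1]]
    print("turn deg (tool)",R.from_matrix(M.T@T).as_rotvec(degrees=True).round(2),"t",s["time"],"F",np.round(s["force"],1),"w",round(s["width"],4))
E
python3 - <<'E'
from h import *
from scipy.optimize import least_squares
c=load("top")
P=lambda a:np.array(a,float)/5-0.4+[260,150]
px=[(523,376),(601,236),(638,192)];loc=np.array([(-58,0,7),(58,17,7),(92,17,7)])/1000
f=lambda p:proj(c,R.from_euler('z',p[2]).apply(loc)+[p[0],p[1],0])
r=least_squares(lambda p:(f(p)-P(px)).ravel(),[.5,-.2,-.7]);print(r.x[:2],np.degrees(r.x[2]),r.fun)
h=r.x
print(((proj(c,[[*h[:2],.012],[*h[:2],.064]])-[260,150]+.4)*5).round(0).tolist())
go([.5,.3,.23]); go([.45,-.15,.26])
E
python3 -m inch '[[0,0,0,-0.032,0.053,0,0]]' | tail -5; python3 - <<'E'
from h import *
go([.5,.25,.23])
E
```

```text
[ 0.48412569 -0.22116219] -39.34826383792479 [-0.36439684  0.51166455  0.87052916 -0.82889642 -0.50489266  0.31334205]
[[574.0, 313.0], [585.0, 311.0]]
tool shift [-0.3816 -0.2088  0.0009] dist 0.435 yaw -18.2 turn deg (tool) [-0.08  0.01  0.  ] t 0.1 F [ 0.1 -0.7  0.8] w 0.0856
tool shift [-0.4743 -0.652  -0.0285] dist 0.8068 yaw -18.2 turn deg (tool) [-0.08  0.01  0.  ] t 0.1 F [ 0.1 -0.7  0.8] w 0.0856
time: 0.22
eef_pos: [0.2454, 0.6569, 0.2302]
ee_rot: [-0.001, 0.155, 0.988, -0.002]
force: [0.4, 2.3, 0.8]
width: 0.0855
tool shift [-0.3671 -0.3093  0.0006] dist 0.48 yaw -17.9 turn deg (tool) [-0.23 -0.13 -0.  ] t 0.225 F [0.4 2.3 0.8] w 0.0855
```

```bash
python3 -m inch '[[0,0,0,-0.046,-0.039,0,0],[0,0,0,-0.046,-0.039,0,0],[0,0,0,-0.046,-0.039,0,0],[0,0,0,-0.046,-0.039,0,0],[0,0,0,-0.046,-0.039,0,0]]' >/dev/null; python3 -m inch '[[0,0,0,-0.046,-0.039,0,0],[0,0,0,-0.046,-0.039,0,0],[0,0,0,-0.046,-0.039,0,0],[0,0,0,0,-0.06,0,0],[0,0,0,0,-0.06,0,0]]' | tail -5; python3 - <<'E'
from h import *
go([.46,-.2,.25],-39)
E
```

```text
time: 1.48
eef_pos: [0.4718, 0.1202, 0.2214]
ee_rot: [-0.004, 0.154, 0.988, -0.012]
force: [0.8, -0.9, 0.9]
width: 0.0855
tool shift [-0.0863 -0.3091 -0.0215] dist 0.3217 yaw -17.8 turn deg (tool) [-1.41  0.03 21.25] t 1.475 F [ 0.8 -0.9  0.9] w 0.0855
```

```bash
python3 -m inch '[[0,0,0,-0.018,-0.06,-0.005,0],[0,0,0,-0.018,-0.06,-0.005,0],[0,0,0,-0.018,-0.06,-0.005,0],[0,0,0,-0.016,-0.06,-0.005,0],[0,0,0,-0.016,-0.06,-0.005,0]]' >/dev/null; python3 -m inch '[[-0.7,0,10.6,0,0,0,0],[-0.7,0,10.6,0,0,0,0],[0,0,0,0,0,0,0]]' | tail -5; python3 - <<'E'
from h import *
c=cam("wrist");dump(c,"wrist");save(c,"pics/w1.png",s=1.25)
go([.484,-.221,.1],-39.3)
E
```

```text
time: 2.48
eef_pos: [0.4573, -0.1964, 0.2523]
ee_rot: [-0.0, 0.337, 0.941, 0.0]
force: [-0.2, 1.1, -0.4]
width: 0.0858
tool shift [-0.0364 -0.0026  0.1522] dist 0.1565 yaw -39.2 turn deg (tool) [ 0.03 -0.03  0.06] t 2.525 F [-0.6  1.  -0.5] w 0.0853
```

View pics/w1.png

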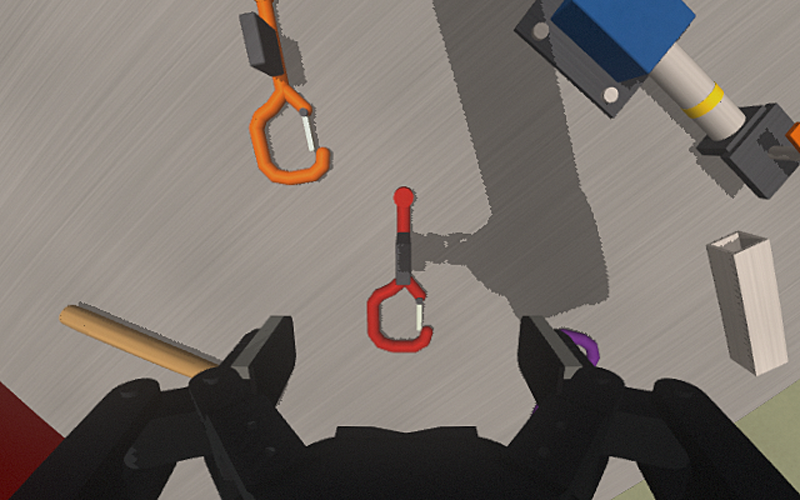

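The wrist view shows the red hook with its lug at (403,257), bowl at (400,320), tail ball at (404,197) and latch at (419,315).

```bash
python3 - <<'E'
from h import *
c=load("wrist")
P=lambda a:(np.array(a,float)+.5)/1.25-.5
px=[(404,197),(404,188),(421,302),(420,331),(400,352),(368,315),(433,330),(403,235),(403,283)]
W=at(c,P(px),[.007]*7+[.064,.03]);print(-cv2.Rodrigues(c["rv"])[0].T@c["tv"])
a=np.radians(-39.3);u=np.array([np.cos(a),np.sin(a),0]);n=np.array([-u[1],u[0],0])
o=np.array([.4841,-.2212,0])
for p,w in zip(px,W): print(p,((w-o)@u*1e3).round(1),((w-o)@n*1e3).round(1))
# direction ball->mid, from latch
d=W[3]-W[2];print(np.degrees(np.arctan2(d[1],d[0])))
E
```

```text
[ 0.40316952 -0.15227803  0.39493094]
(404, 197) -56.5 0.2
(404, 188) -65.6 0.3
(421, 302) 58.8 18.6
(420, 331) 94.1 17.8
(400, 352) 120.8 -4.9
(368, 315) 74.3 -40.2
(433, 330) 92.9 32.5
(403, 235) -30.0 -0.5
(403, 283) 28.0 -0.9
-40.560689910016954
```

```bash
python3 -m inch '[[0,0,0,-0.036,-0.003,0.03,0],[0,0,0,0,0,0.06,0],[0,0,0,0,0,0.055,0],[0,0,0,0,0,0.04,0],[0,0,0,0,0,0,0]]' | tail -5; python3 - <<'E'
from h import *
go([.4841,-.2212,.024],-39.5)
E
```

```text
time: 3.15
eef_pos: [0.4867, -0.2182, 0.0628]
ee_rot: [0.001, 0.322, 0.947, 0.001]
force: [0.0, -0.3, -0.1]
width: 0.0854
tool shift [ 0.0002 -0.004   0.0388] dist 0.039 yaw -37.6 turn deg (tool) [0.11 0.05 1.89] t 3.15 F [ 0.  -0.3 -0.1] w 0.0854
```

```bash
python3 -m inch '[[0,0,1.9,0,-0.004,0.02,0],[0,0,0,0,0,0.018,0],[0,0,0,0,0,0,80]]' | tail -5; python3 - <<'E'
from h import *
go([.4841,-.2212,.024],-39.5)
E
```

```text
time: 3.52
eef_pos: [0.4875, -0.2211, 0.0277]
ee_rot: [0.003, 0.334, 0.942, 0.001]
force: [0.7, 0.1, 0.2]
width: 0.0697
tool shift [ 0.0026 -0.0023  0.0037] dist 0.005 yaw -39.1 turn deg (tool) [0.25 0.27 0.45] t 3.525 F [0.7 0.1 0.2] w 0.0697
```

```bash
python3 -m inch '[[0.2,0.2,0.4,0.003,-0.002,0.004,120],[0,0,0,0,0,0,255],[0,0,0,0,0,0,255],[0,0,0,0,0,0,255],[0,0,0,0,0,0,255]]' 90 | tail -5; python3 - <<'E'
from h import *
go([.4841,-.2212,.024],-39.5)
E
```

```text
time: 4.15
eef_pos: [0.4854, -0.221, 0.026]
ee_rot: [0.002, 0.337, 0.942, 0.001]
force: [0.9, -0.9, -3.2]
width: 0.013
tool shift [ 0.0009 -0.001   0.002 ] dist 0.0024 yaw -39.4 turn deg (tool) [0.15 0.23 0.14] t 4.15 F [ 0.9 -0.9 -3.2] w 0.013
```

```bash
python3 -m inch '[[0,0,0,0,0,-0.02,255],[0,0,0,0,0,-0.04,255],[0,0,0,0,0,-0.05,255],[0,0,0,0,0,0,255]]' | tail -5; python3 -m inch '[[0,0,-10.4,0,0,0,255],[0,0,-10.4,0,0,0,255],[0,0,-10.4,0,0,0,255],[0,0,-10.4,0,0,0,255],[0,0,-10.4,0,0,0,255]]' | tail -5; python3 - <<'E'
from h import *
go([.5608,.0029,.13],13.1)
E
```

```text
time: 4.65
eef_pos: [0.4825, -0.2199, 0.1366]
ee_rot: [-0.001, 0.337, 0.942, 0.0]
force: [0.2, -0.2, -5.6]
width: 0.0129
time: 5.28
eef_pos: [0.4775, -0.2168, 0.1289]
ee_rot: [-0.006, -0.124, 0.992, 0.003]
force: [-0.2, -0.6, -4.9]
width: 0.013
tool shift [-0.1348  0.1924 -0.0012] dist 0.2349 yaw 14.2 turn deg (tool) [ 0.45 -0.69  1.14] t 5.275 F [-0.2 -0.6 -4.9] w 0.013
```

```bash
python3 -m inch '[[0.4,-0.6,1.1,-0.034,0.048,0,255],[0,0,0,-0.034,0.048,0,255],[0,0,0,-0.034,0.048,0,255],[0,0,0,-0.032,0.048,0,255],[0,0,0,0,0,0,255]]' | tail -5; python3 - <<'E'
from h import *
go([.5608,.0029,.13],13.1)
c=cam("wrist");dump(c,"w2");save(c,"pics/w2.png",s=1.25)
c=cam("top");dump(c,"t2")
E
```

```text
time: 5.9
eef_pos: [0.5591, 0.0077, 0.1192]
ee_rot: [-0.007, -0.116, 0.993, 0.001]
force: [-0.5, -0.5, -4.5]
width: 0.0129
tool shift [-0.0004 -0.0051 -0.0108] dist 0.0119 yaw 13.3 turn deg (tool) [ 0.23 -0.79  0.2 ] t 5.9 F [-0.5 -0.5 -4.5] w 0.0129
```

View pics/w2.png

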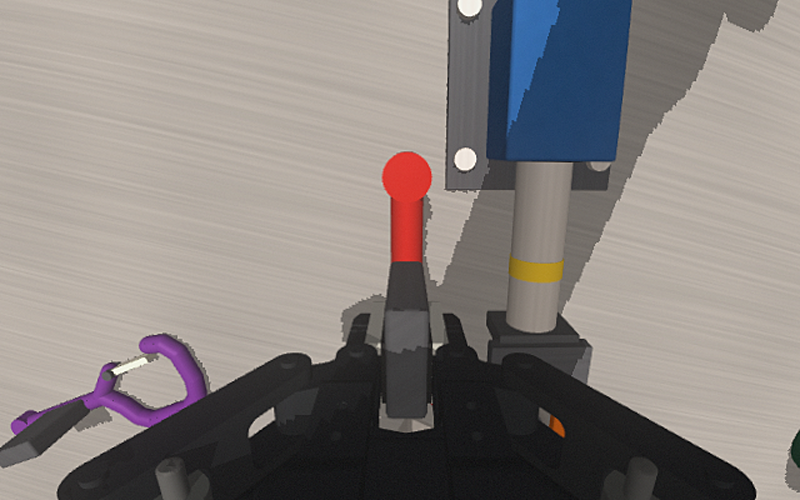

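The wrist view shows the sleeve mouth edge from (505,160) to (615,160), the band middle at (536,271) and the hook tail at (407,177).

```bash
python3 - <<'E'
from h import *
c=load("w2")
P=lambda a:(np.array(a,float)+.5)/1.25-.5
px=[(490,160),(507,160),(615,160),(536,271),(513,200),(572,200),(507,300),(564,300),(407,177)]
W=at(c,P(px),[.06,.06,.06,.05,.034,.034,.034,.034,.1])
a=np.radians(13.1);u=np.array([np.cos(a),np.sin(a),0]);n=np.array([-u[1],u[0],0]);o=np.array([.4797,.0714,0])
for p,w in zip(px,W): print(p,((w-o)@u*1e3).round(1),((w-o)@n*1e3).round(1),w.round(4))
m1=(W[4]+W[5])/2;m2=(W[6]+W[7])/2;d=m1-m2;print(d,np.degrees(np.arctan2(-d[1],-d[0])))
t=load("t2");save(t,"pics/t2.png",(250,140,370,240),6)
# tail height: hook at underside z = tcp-.026
s,M,p,ps=st();print(p, "tcp in sleeve",(p-o)@u,(p-o)@n)
E
```

```text
(490, 160) -1.3 -36.1 [0.4867 0.036  0.06  ]
(507, 160) -1.4 -27.2 [0.4845 0.0446 0.06  ]
(615, 160) -2.3 30.8 [0.4705 0.1009 0.06  ]
(536, 271) 62.5 -2.7 [0.5412 0.083  0.05  ]
(513, 200) 22.7 -15.0 [0.5052 0.0619 0.034 ]
(572, 200) 22.3 21.3 [0.4966 0.0972 0.034 ]
(507, 300) 87.4 -13.9 [0.5679 0.0776 0.034 ]
(564, 300) 87.5 23.8 [0.5595 0.1144 0.034 ]
(407, 177) 5.2 -79.6 [ 0.5028 -0.005   0.1   ]
[-0.06282775 -0.01641849  0.        ] 14.645325136734748
[0.55793225 0.00211867 0.11946778] tcp in sleeve 0.06049362275617308 -0.08520979444113937
```

View pics/t2.png

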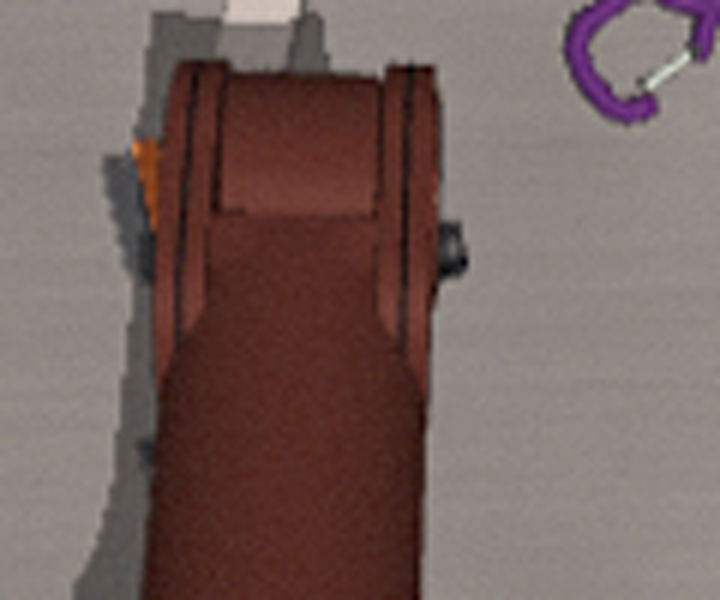

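The top view is blocked by the arm, so I'll lower beside the pin and check the height from the scene camera.

```bash
python3 -m inch '[[0.2,-0.8,0.2,-0.003,0,0.014,255],[0,0,0,0,0,0.014,255],[0,0,0,0,0,0,255]]' | tail -5; python3 - <<'E'
from h import *
c=cam("scene");dump(c,"s2")
go([.5608,.0029,.091],13.2)
q=proj(c,[[.5608,.0029,.07],[.614,.103,.09]]);print(q)
x,y=q.mean(0).astype(int);save(c,"pics/s2.png",(x-70,y-50,x+70,y+50),5.5)
E
```

```text
time: 6.38
eef_pos: [0.5582, -0.0017, 0.0884]
ee_rot: [-0.002, -0.108, 0.994, -0.001]
force: [0.8, -0.2, -5.0]
width: 0.013
tool shift [-0.0031  0.0041 -0.002 ] dist 0.0055 yaw 12.4 turn deg (tool) [-0.14 -0.24 -0.8 ] t 6.425 F [ 0.  -0.2 -4.9] w 0.0131
[[340.01167598 205.23490616]
 [369.96104852 191.85090502]]
```

View pics/s2.png

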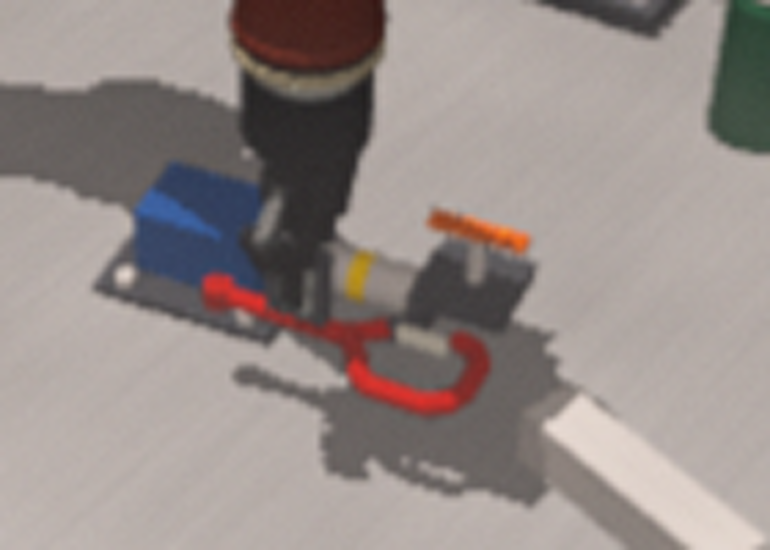

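The scene view shows the hook's tail at (218,292), its bowl's end at (488,360), and the T head's middle at (479,230) with the pin below it at (477,265). I'll compare these with the predicted positions.

```bash
python3 - <<'E'
from h import *
c=load("s2"); x,y=(np.array([[340.01,205.23],[369.96,191.85]]).mean(0)).astype(int); o0=np.array([x-70,y-50])
to=lambda q:(q-o0+.5)*5.5-.5
P=lambda a:(np.array(a,float)+.5)/5.5-.5+o0
s,M,p,ps=st(); a=np.radians(ps);u=np.array([np.cos(a),np.sin(a),0]);n=np.array([-u[1],u[0],0])
o=p-0.001*u; z=p[2]-.026+.007; o[2]=z
for l,v in {"tail":(-58,0),"bowlend":(115,0),"hinge":(58,17),"ltip":(92,17),"bowl-y":(75,-34)}.items(): print(l,to(proj(c,[o+v[0]/1e3*u+v[1]/1e3*n]))[0].round())
aa=np.radians(13.1);U=np.array([np.cos(aa),np.sin(aa),0]);N=np.array([-U[1],U[0],0]);S=np.array([.4797,.0714,0])
W=at(c,P([(479,230),(358,275),(430,218),(528,242)]),[.102,.044,.102,.102])
for w in W: print(w.round(4),((w-S)@U).round(4),((w-S)@N).round(4))
go([.561,.001,.09],13.2)
E
```

```text
tail [217. 292.]
bowlend [476. 375.]
hinge [399. 330.]
ltip [451. 346.]
bowl-y [392. 391.]
[0.6159 0.1031 0.102 ] 0.1399 -0.0
[0.5443 0.0767 0.044 ] 0.0641 -0.0094
[0.5853 0.094  0.102 ] 0.108 -0.0019
[0.6461 0.112  0.102 ] 0.1713 0.0018
tool shift [-0.0029  0.0022 -0.0009] dist 0.0038 yaw 12.4 turn deg (tool) [-0.14 -0.24 -0.8 ] t 6.425 F [ 0.  -0.2 -4.9] w 0.0131
```

```bash
python3 -m inch '[[0,-0.2,-0.8,-0.003,0.01,0,255],[0,0,0,0,0.02,0,255],[0,0,0,0,0.02,0,255],[0,0,0,0,0,0,255]]' | tail -5; cat >> h.py <<'E'
aa=np.radians(13.2);U=np.array([np.cos(aa),np.sin(aa),0]);N=np.array([-U[1],U[0],0]);S=np.array([.4797,.0714,0])
def rel(x,y,z):
    s,M,p,ps=st(); print("tcp in sleeve mm",((p-S)@U*1e3).round(1),((p-S)@N*1e3).round(1),(p[2]*1e3).round(1)); f=np.array(s["force"]);print("F sleeve",(f@U).round(1),(f@N).round(1))
    go(S+x*U+y*N+[0,0,z],13.2)
E
python3 -c "
from h import *
rel(.0635,.02,.091)"
```

```text
time: 6.92
eef_pos: [0.5514, 0.0503, 0.0909]
ee_rot: [0.001, -0.116, 0.993, -0.001]
force: [0.2, -0.2, -4.5]
width: 0.0134
tcp in sleeve mm 65.0 -36.9 90.9
F sleeve 0.1 -0.2
tool shift [ 0.0014  0.0569 -0.0002] dist 0.0569 yaw 13.3 turn deg (tool) [-0.09  0.16  0.11] t 6.925 F [ 0.2 -0.2 -4.5] w 0.0134
```

```bash
python3 -m inch '[[0,0.2,0,0.001,0.012,0,255],[0,0,0,0,0.012,0,255],[0,0,0,0,0.012,0,255],[0,0,0,0,0,0,255]]' | tail -5; python3 -c "
from h import *
rel(.0635,.02,.091)"
```

```text
time: 7.42
eef_pos: [0.5416, 0.0856, 0.0912]
ee_rot: [-0.0, -0.115, 0.993, -0.001]
force: [-3.4, -1.1, -4.9]
width: 0.0128
tcp in sleeve mm 63.6 -0.3 91.2
F sleeve -3.5 -0.3
tool shift [0.0001 0.0203 0.0002] dist 0.0203 yaw 13.2 turn deg (tool) [-0.16 -0.07  0.  ] t 7.425 F [-3.4 -1.1 -4.9] w 0.0128
```

```bash
python3 -m inch '[[0,0,0,0,0.01,0,255],[0,0,0,0,0.008,0,255],[0,0,0,0,0,0,255]]' | tail -5; python3 -c "
from h import *
rel(.0635,.021,.091)"
```

```text
time: 7.8
eef_pos: [0.5364, 0.1044, 0.0908]
ee_rot: [-0.001, -0.115, 0.993, -0.001]
force: [-3.7, 0.0, -4.5]
width: 0.0126
tcp in sleeve mm 62.8 19.1 90.8
F sleeve -3.5 0.9
tool shift [-0.0007  0.0019 -0.0003] dist 0.002 yaw 13.2 turn deg (tool) [-0.13 -0.17  0.  ] t 7.8 F [-3.7  0.  -4.5] w 0.0126
```

```bash
python3 -m inch '[[0,0,0,-0.001,0.002,0,255],[0,0,0,0,0.002,0,255],[0,0,0,0,0,0,255]]' | tail -5; python3 -c "
from h import *
rel(.0635,.021,.091)
c=cam('scene');dump(c,'s3');x,y=proj(c,S+.13*U)[0].astype(int);save(c,'pics/s3.png',(x-50,y-45,x+50,y+30),7)"
```

```text
time: 8.18
eef_pos: [0.5375, 0.1092, 0.0912]
ee_rot: [-0.0, -0.115, 0.993, -0.001]
force: [-0.0, -0.3, -4.8]
width: 0.0135
tcp in sleeve mm 64.9 23.6 91.2
F sleeve -0.1 -0.3
tool shift [ 0.0014 -0.0026  0.0002] dist 0.0029 yaw 13.2 turn deg (tool) [-0.12 -0.04  0.03] t 8.175 F [-0.  -0.3 -4.8] w 0.0135
```

View pics/s3.png

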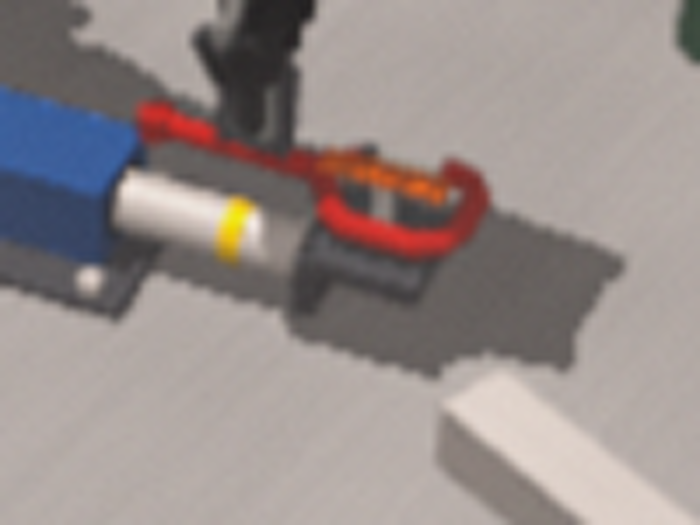

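The force on the latch has dropped from −3.5 N to 0, and the picture shows the pin (385,200) inside the bowl. I'll centre the hook sideways and then draw.

```bash
python3 -m inch '[[0,0,0,0,-0.008,0,255],[0,0,0,0,-0.008,0,255],[0,0,0,0.01,0,0.002,255],[0,0,0,0.01,0,0,255],[0,0,0,0,0,0,255]]' | tail -5; python3 -c "
from h import *
rel(-.026,.005,.089)"
```

```text
time: 8.85
eef_pos: [0.5205, 0.0862, 0.089]
ee_rot: [-0.0, -0.114, 0.993, -0.001]
force: [-0.0, 0.5, -4.3]
width: 0.0128
tcp in sleeve mm 43.1 5.1 89.0
F sleeve 0.1 0.5
tool shift [ 0.0691 -0.0002  0.0001] dist 0.0691 yaw 13.1 turn deg (tool) [-0.14 -0.04 -0.08] t 8.85 F [-0.   0.5 -4.3] w 0.0128
```

```bash
python3 -m inch '[[0,0,0,0.01,0,0,255],[0,0,0,0.012,0,0,255],[0,0,0,0.012,0,0,255],[0,0,0,0.01,0,0,255]]' | tail -5; python3 -c "
from h import *
rel(-.026,.005,.088)"
```

```text
time: 9.35
eef_pos: [0.4809, 0.0775, 0.0907]
ee_rot: [0.006, -0.115, 0.993, -0.001]
force: [6.2, 1.3, -8.0]
width: 0.0132
tcp in sleeve mm 2.6 5.7 90.7
F sleeve 6.4 -0.2
tool shift [ 0.0286 -0.0007  0.0024] dist 0.0287 yaw 13.2 turn deg (tool) [-0.18  0.66 -0.01] t 9.35 F [ 6.2  1.3 -8. ] w 0.0132
```

```bash
python3 -m inch '[[0,0.4,0,0.01,0,0.001,255],[0,0,0,0.008,0,0,255],[0,0,0,0.005,0,0,255],[0,0,0,0,0,0,255]]' | tail -5; python3 -c "
from h import *
rel(-.026,.005,.088)
c=cam('scene');dump(c,'s4');x,y=proj(c,S+.04*U)[0].astype(int);save(c,'pics/s4.png',(x-40,y-40,x+60,y+35),7.5)"
```

```text
time: 9.85
eef_pos: [0.4612, 0.0733, 0.0919]
ee_rot: [0.008, -0.115, 0.993, -0.0]
force: [-0.3, -0.2, -5.1]
width: 0.0131
tcp in sleeve mm -17.5 6.0 91.9
F sleeve -0.3 -0.1
tool shift [ 0.0085 -0.001   0.0038] dist 0.0094 yaw 13.2 turn deg (tool) [-0.14  0.91  0.03] t 9.85 F [-0.3 -0.2 -5.1] w 0.0131
```

View pics/s4.png

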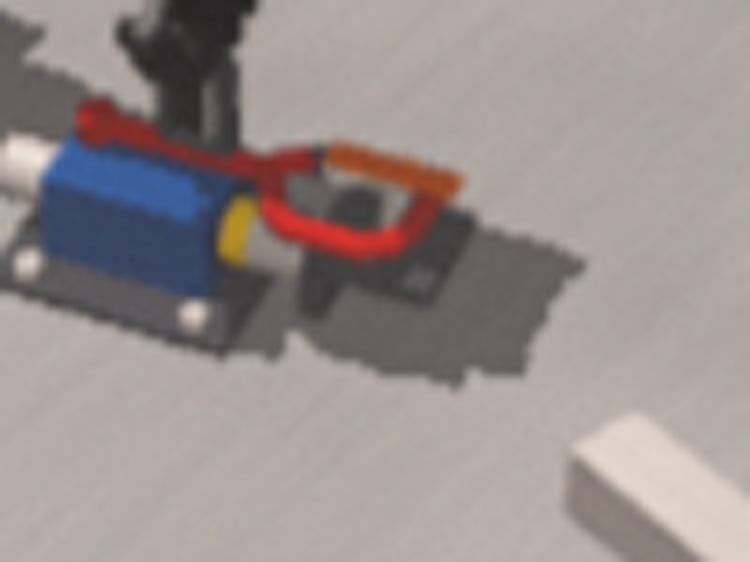

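The band (242,230) is just outside the mouth (221,240), with roughly 8 mm left. I'll finish the pull and then level and lower.

```bash
python3 -m inch '[[0,0.9,0,0.006,0,0.002,255],[0,0,0,0.003,0,0.002,255],[0,0,0,0,0,0,255]]' | tail -5; python3 -c "
from h import *
rel(-.026,.005,.087)
c=cam('scene');dump(c,'s5');x,y=proj(c,S+.04*U)[0].astype(int);save(c,'pics/s5.png',(x-40,y-40,x+60,y+35),7.5)"
```

```text
time: 10.28
eef_pos: [0.4551, 0.0721, 0.089]
ee_rot: [0.003, -0.115, 0.993, -0.001]
force: [1.9, 0.5, -3.9]
width: 0.0126
tcp in sleeve mm -23.8 6.3 89.0
F sleeve 2.0 0.0
tool shift [ 0.0022 -0.0013  0.002 ] dist 0.0032 yaw 13.3 turn deg (tool) [-0.13  0.29  0.06] t 10.275 F [ 1.9  0.5 -3.9] w 0.0126
```

View pics/s5.png

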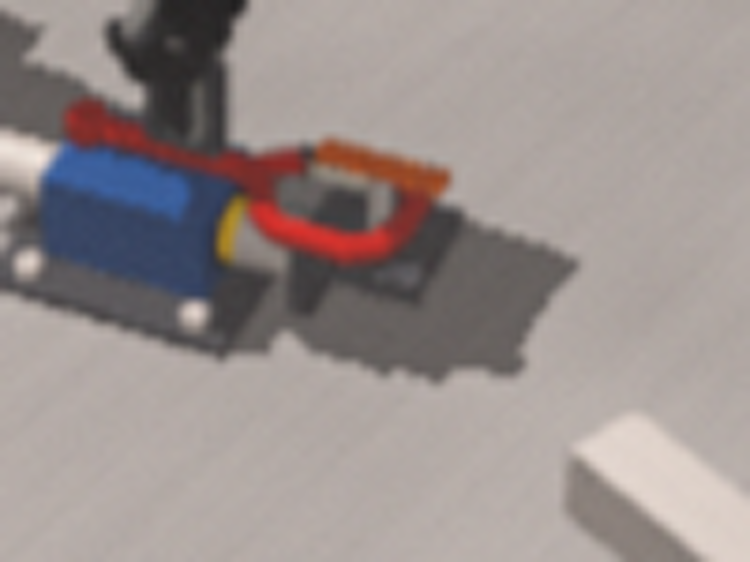

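The visible band has narrowed to x 220–245 against the mouth edge at 220. I'll measure how much is left.

```bash
python3 - <<'E'
from h import *
c=load("s5");x,y=proj(c,S+.04*U)[0].astype(int);o0=np.array([x-40,y-40])
to=lambda q:((q-o0+.5)*7.5-.5).round(0)
P=lambda a:(np.array(a,float)+.5)/7.5-.5+o0
for ang in(0,-30,-60,-90):
    a=np.radians(ang); r=.016*(-np.sin(-a)*0)  # side point
    pt=lambda xx:S+xx*U+N*(.016*np.sin(a))+[0,0,.034+.016*np.cos(a)]
    print(ang,[to(proj(c,pt(xx)))[0].tolist() for xx in(0,.006,.010,.014)])
print("mouth corners",to(proj(c,[S-.03*N+[0,0,.06],S-.03*N+[0,0,.008],S-.09*U-.03*N+[0,0,.06]])).tolist())
W=at(c,P([(318,150),(448,181)]),.102)-S;print("tee",W@U,W@N)
im=c["frame"][o0[1]:o0[1]+75,o0[0]:o0[0]+100].astype(int)
m=(im[...,0]>130)&(im[...,1]>100)&(im[...,2]<70)
for r in np.where(m.any(1))[0]: print(r*7.5+3, np.where(m[r])[0]*7.5+3)
E
```

```text
0 [[232.0, 205.0], [243.0, 208.0], [251.0, 211.0], [258.0, 213.0]]
-30 [[225.0, 218.0], [236.0, 221.0], [244.0, 224.0], [251.0, 226.0]]
-60 [[220.0, 234.0], [231.0, 238.0], [239.0, 240.0], [246.0, 242.0]]
-90 [[218.0, 250.0], [229.0, 253.0], [237.0, 255.0], [244.0, 257.0]]
mouth corners [[206.0, 226.0], [206.0, 307.0], [38.0, 176.0]]
tee [0.04542242 0.10864328] [-0.00282894  0.0013058 ]
205.5 [235.5 243. ]
213.0 [228.  235.5]
220.5 [228.  235.5]
228.0 [228.]
235.5 [220.5 228. ]
243.0 [220.5 228. ]
250.5 [220.5 228. ]
```

```bash
python3 -m inch '[[0,0.3,0,0.003,0,0.001,255],[0,0,0,0,0,0.001,255],[0,0,0,0,0,0.001,255],[0,0,0,0,0,0,255]]' | tail -5; python3 -c "
from h import *
rel(-.026,.005,.086)"
```

```text
time: 10.82
eef_pos: [0.4529, 0.0716, 0.0862]
ee_rot: [0.001, -0.115, 0.993, -0.001]
force: [3.4, 0.4, -4.0]
width: 0.0131
tcp in sleeve mm -26.0 6.3 86.2
F sleeve 3.4 -0.4
tool shift [-0.     -0.0013  0.0002] dist 0.0014 yaw 13.3 turn deg (tool) [-0.13  0.06  0.06] t 10.825 F [ 3.4  0.4 -4. ] w 0.0131
```

```bash
python3 -m inch '[[0,0,0,0,0,0.001,255],[0,0,0,0,0,0.001,255],[0,0,0,0,0,0,255]]' | tail -5
```

```text
time: 11.2
eef_pos: [0.4529, 0.0716, 0.0862]
ee_rot: [0.0, -0.115, 0.993, -0.0]
force: [3.9, 0.3, -2.8]
width: 0.0134
```

```bash
python3 -m inch '[[0,0,0,0,0,0.002,255],[0,0,0,0,0,0,255]]' | tail -5;  python3 -m inch '[[0,0,0,0,0,0,200],[0,0,0,0,0,0,140],[0,0,0,0,0,0,80],[0,0,0,0,0,0,80]]' | tail -5
```

```text
time: 11.45
eef_pos: [0.453, 0.0716, 0.0861]
ee_rot: [0.0, -0.115, 0.993, 0.0]
force: [2.6, 1.5, -2.9]
width: 0.0131
time: 11.95
eef_pos: [0.4517, 0.0713, 0.0853]
ee_rot: [-0.001, -0.115, 0.993, -0.0]
force: [0.4, -0.3, 0.6]
width: 0.0582
```

Released. I'll raise straight up, clear the area and look.

```bash
python3 -m inch '[[0,0,0,0,0,-0.02,80],[0,0,0,0,0,-0.04,80],[0,0,0,0,0,-0.06,80],[0,0,0,0,0,-0.05,80],[0,0,0,0,0,0,80]]' | tail -5; python3 - <<'E'
from h import *
c=cam('scene');x,y=proj(c,S+.04*U)[0].astype(int);im1=c["frame"][y-40:y+35,x-40:x+60]
w=cam('wrist')
q=proj(w,S+.03*U+[0,0,.06])[0];print(q)
a=cv2.resize(im1[:,:,::-1],(400,300),interpolation=cv2.INTER_CUBIC);b=cv2.resize(w["frame"][:,:,::-1],(480,300),interpolation=cv2.INTER_AREA)[:,40:440]
dump(w,"w6")
wc=w["frame"][:,:,::-1]; cv2.imwrite("pics/f.png",np.vstack([a,cv2.resize(wc,(400,250))]))
E
```

```text
time: 12.58
eef_pos: [0.4512, 0.0711, 0.2595]
ee_rot: [-0.003, -0.115, 0.993, -0.001]
force: [0.6, 0.1, -0.2]
width: 0.0586
[319.54915039 230.22675119]
```

View pics/f.png

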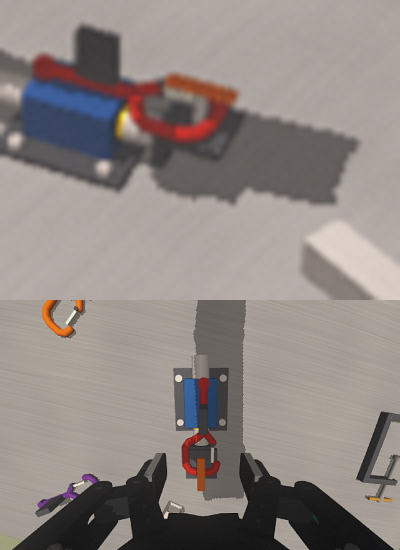

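```bash
python3 - <<'E'
from h import *
w=load("w6");save(w,"pics/w6.png",(280,190,360,312),4.9)
E
```

```text
(no output)
```

View pics/w6.png

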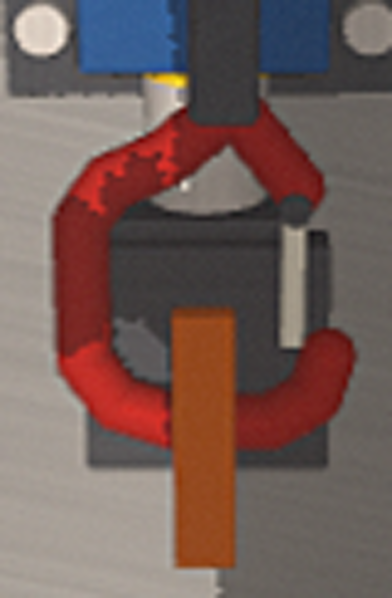

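The close view shows the latch shut from hinge (295,210) to tip (292,345). The T-headed pin is inside the bowl, and about 3.5 mm of the 12 mm yellow band still shows outside the mouth at y 72–85, so the mouth stands within the band. I'll hand in.

```bash
python3 -c "
from bench import env
print(env.hand_in())"
```

```text
the job is handed in; nothing more can be done
None
```

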